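# Slide the pepper mill and the oil bottle home into the condiment rack

## Robot

A 6-joint arm with a two-finger parallel gripper is mounted at the origin on a cart in front of the work surface, level with it; the furniture and walls round the work are solid. World frame = base frame: x ahead of the robot, y to its left, z up, the work surface at z = 0. Lengths are in m, angles in rad, forces in N, time in s.
With the tool pointing down it reaches from about 0.35 to 0.975 m from the base axis. Payload 4.9 kg.
Tool frame: the origin (TCP) lies midway between the tips of the shut fingers; the grasp point (between the pads) lies 19 mm behind it; z points along the fingers, y is the line along which they close (so a half turn about z gives the same grasp; the last joint's range is limited). The gripper opens to 85 mm and grips with 20 to 120 N. Pads are 22 mm wide; open, the fingers measure 114 mm over their backs; the gripper's body (76 mm by 85 mm) begins 54 mm behind the grasp point. The pads swing forward as they close: fully open they stand 13 mm farther back than shut.
Start: joints at [-1.302, 0.053, 1.613, -0, 1.476, -0.119], TCP at [0.236, -0.579, 0.231] pointing down, gripper open.
Joint ranges: [-3.01, 3.01], [-1.01, 2.22], [0.06, 2.58], [-1.02, 4.17], [0.09, 2.62], [-3.14, 3.14]. Speed limits (rad/s): [2.57, 2.57, 3.14, 3.14, 3.14, 3.14].

## Interface

Orientations are given as a rotation vector (axis times angle).
In Python, from station import ctrl gives the robot as it stands.
- The arm moves only by the shell command python3 -m handwheel 'ROWS' [FORCE]. ROWS is JSON, a list of rows, each an object with "gripper": the gripper command: -1 is fully open, 1 is shut, values between are in proportion; "offset": the shift along the tool's x, y, z in mm, a list of three; "rotation": the turn, a rotation vector about the tool's x, y, z in rad, a list of three. A call has exactly 8 rows; each row is the pose to reach, as a shift and turn from the pose commanded when the call began, along the tool's axes at that moment; what a row does not reach only later rows make up. A row lasts 1/8 s, in which the tool goes at most 62.5 mm and 10.7 degrees, less where a joint would pass 70% of its speed; a pose out of reach is approached as far as the arm can. A call with a gripper value outside its range is refused whole. The fingers move at their own pace and stop on an object; FORCE is the grip in N (left out, the last holds). Time passes only in rows, so rows that repeat a pose let the fingers close, or fill a call up. It gives the time, the measured TCP pose, the force, the opening and the grip force at its end, in the units of the state.
- ctrl.get_obs(): the state, without advancing time (a new reading comes with each control period).
- ctrl.get_image(name): name is "side" or "top"; returns a dict with "image" (420x560x3 uint8, red, green, blue), "fovy" (degrees; the focal length in pixels is half the picture's height over the tangent of half this angle, whatever the lens; pixels are square), "cx", "cy" (the principal point, pixels), "xyz" and "attitude" of the camera in the world. Camera axes: x right, y up, looking along -z (the intrinsics and any distortion apply to the point x, -y, -z); pixel columns grow to the right and rows downward; lengths in m; the calibration is good to about 2 mm. A picture is of the moment at which its call begins. There is no depth.
- ctrl.finish_job(): hands the job in; it is judged then, once.
The state is a dict: "t": time; "q": joint angles; "dq": joint speeds; "effort": joint torques, N m; "tool_pos": TCP position; "tool_rot": TCP orientation; "contact_force": force on the tool from outside, world axes, zero at the start; "wrist_torque": the same for the moment, N m; "opening": finger opening in m; "grip_force": force on a finger pad.
Only numpy, scipy, OpenCV 4.12 (cv2) and the standard library are available. Lean on these libraries where they do the work, as an engineer would, in place of code of your own. Each camera call takes 0.05 s, during which the arm holds its last target. There are 200 camera calls.

## Task

Push the pepper mill and the dark oil bottle across the worktop into the two empty outer bays of the low wooden condiment rack, one in each (either may go in either bay), until each stands upright against or almost against the rack's back board. Do not grip or lift them: push each gently, low down near its foot, so that it slides without tipping. Leave the salt shaker in the middle bay, the tin and the tea box where they are.

Things in the scene. Friction and masses are not known exactly. Their poses are not given: they have to be found in the camera images.
- pepper_mill: Dark brown wooden pepper mill, loose, 58 mm in diameter at the foot, 170 mm tall, waisted, leaning up to 0.02 rad on its slightly uneven foot, about 0.18 kg. Origin: centre of its underside, z up its axis. Pushed higher than about 35 mm above the worktop it may tip instead of sliding.
- oil_bottle: Round dark green-black oil bottle with a black cap, loose, 64 mm in diameter, 276 mm tall, about 0.6 kg. Origin: centre of its underside, z up its axis. Also to be pushed within about 35 mm of the worktop.
- rack: Low wooden rack fixed to the worktop, no floor: back board 282 mm long (y), 14 thick, 44 high, front face at x = +34 mm; four fences 12 mm thick, 26 high, run from it to x = -22 mm and form three bays 78 mm wide, open in front and above, centres 90 mm apart. Origin: worktop, centre of middle bay; x points into the bays (away from the robot), y left, z up. Turned up to 0.2 rad.
- bay_left (a point): Point on the worktop in the left outer bay (rack frame x 0, y +90 mm), on the bay's centre line; axes as the rack's. Against the back board the mill's centre is 5 mm, the bottle's 2 mm beyond this point along x.
- bay_right (a point): Point on the worktop in the right outer bay (rack frame x 0, y -90 mm), on the bay's centre line; axes as the rack's. Against the back board the mill's centre is 5 mm, the bottle's 2 mm beyond this point along x.
- salt_shaker: Glass salt shaker with a grey top, loose, 44 mm in diameter, 90 mm tall, standing in the rack's middle bay; to be left alone. Origin: centre of its underside.
- tin_tomato: Blue, red and white tin, loose, 75 mm in diameter, 110 mm tall, to the left of the work; to be left alone. Origin: centre of its underside.
- tea_box: Red carton, loose and light, 72 x 135 x 78 mm (x, y, z), to the right of the work; to be left alone. Origin: centre of its underside.
There are look-alikes about, which are no part of the job. What is shaped like the pepper_mill but turquoise or yellow is not meant.

How it is judged:
At the end, for the whole second after the job is handed in: Mill and bottle stand one in each outer bay: rack-frame centre within 18 mm of the bay line and x from -12 to +15 mm; lean under 0.08 rad, foot under 5 mm, speed under 0.02 m/s. The shaker, tin and tea box are within 20 mm of their starts (((y of pepper_mill in the frame of rack between 0.072 and 0.108 m and y of oil_bottle in the frame of rack between -0.108 and -0.072 m) or (y of pepper_mill in the frame of rack between -0.108 and -0.072 m and y of oil_bottle in the frame of rack between 0.072 and 0.108 m)) and x of pepper_mill in the frame of rack between -0.012 and 0.015 m and angle between each of pepper_mill, oil_bottle's own z axis and vertical below 0.08 rad and height (world z) of each of pepper_mill, oil_bottle below 0.005 m and linear speed of each of pepper_mill, oil_bottle below 0.02 m/s and x of oil_bottle in the frame of rack between -0.012 and 0.015 m and distance of each of salt_shaker, tin_tomato, tea_box from where it was at the start of the episode below 0.02 m); the robot touches nothing.
It fails at once if mill or bottle tips: leans more than 0.2 rad (angle between any of pepper_mill, oil_bottle's own z axis and vertical above 0.2 rad).
It fails at once if mill or bottle is lifted: foot more than 15 mm above the worktop (height (world z) of any of pepper_mill, oil_bottle above 0.015 m).
It fails at once if mill or bottle is squeezed or struck: fingers press on it with more than 30 N (contact force between the fingers and pepper_mill above 30 N or contact force between the fingers and oil_bottle above 30 N).
It fails at once if shaker, tin or tea box is moved more than 20 mm (distance of any of salt_shaker, tin_tomato, tea_box from where it was at the start of the episode above 0.02 m).
It also fails if it takes over 64 s, if anything falls off the work surface, if the arm or the gripper's body presses on something with over 40 N, if the wrist force passes 120 N, or if a joint passes its speed limit or range.

## Working session

There is one attempt and no reset: what is moved stays moved. The work goes in short steps, Python scripts to look and compute and a shell command to move; the robot and the scene stay as the last step left them, time stands still between calls to the robot, and variables do not carry over. Pictures are saved under pics/ and viewed, at most 12 in all, crops included, and the job is handed in when it is done.

```bash
ls; mkdir -p pics; cat > h.py <<'E'
import numpy as np,cv2
from station import ctrl
from scipy.spatial.transform import Rotation as R
E
python3 - <<'E'
from h import *
import pickle
o=ctrl.get_obs();print({k:np.round(v,3) for k,v in o.items()})
for n in("top","side"):
    d=ctrl.get_image(n);pickle.dump(d,open(n+'.pkl','wb'));cv2.imwrite(f'pics/{n}0.png',d['image'][:,:,::-1])
    print(n,{k:v for k,v in d.items() if k!='image'})
E
```

```text
pics
{'t': np.float64(0.0), 'q': array([-1.302,  0.053,  1.614, -0.   ,  1.476, -0.119]), 'dq': array([-0.002,  0.001, -0.   , -0.002,  0.001,  0.   ]), 'effort': array([ 0.0000e+00, -3.9369e+01, -3.7017e+01, -0.0000e+00,  7.0000e-03,
       -0.0000e+00]), 'tool_pos': array([ 0.236, -0.578,  0.23 ]), 'tool_rot': array([-3.081, -0.605,  0.   ]), 'contact_force': array([0.346, 0.042, 0.779]), 'wrist_torque': array([-0.008,  0.002,  0.019]), 'grip_force': np.float64(0.0), 'opening': np.float64(0.086)}
top {'fovy': 55.56389960496469, 'cx': 280.5221741232283, 'cy': 201.9458818635434, 'xyz': array([ 0.41618311, -0.09705078,  1.18616236]), 'attitude': array([ 0.18636976, -0.03371866, -1.59881518])}
side {'fovy': 42.310991405233544, 'cx': 281.9218783041073, 'cy': 210.82142564044412, 'xyz': array([ 0.46835796, -0.98943014,  1.20190861]), 'attitude': array([ 0.69738917, -0.03176813, -0.12514883])}
```

View pics/top0.png

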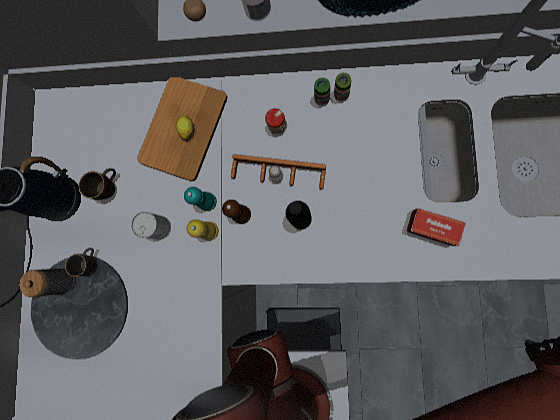

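View pics/side0.png

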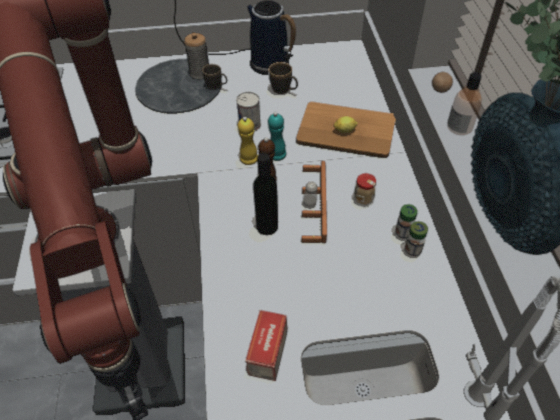

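Top: rack back board runs (234,157)–(326,167), mill about (235,210), bottle about (298,214), tin (150,226), tea box (437,227). Teal and yellow decoys stand left of the mill. Next, a brightened zoom with world points calculated.

```bash
cat >> h.py <<'E'
def K(d):
    f=d['image'].shape[0]/2/np.tan(np.radians(d['fovy'])/2);return f,d['cx'],d['cy']
def ray(d,u,v):
    f,cx,cy=K(d);return R.from_rotvec(d['attitude']).apply([(u-cx)/f,-(v-cy)/f,-1])
def cast(d,u,v,z):
    r=ray(d,u,v);return (d['xyz']+r*(z-d['xyz'][2])/r[2])[:2]
def proj(d,p):
    f,cx,cy=K(d);c=R.from_rotvec(d['attitude']).inv().apply(np.array(p)-d['xyz']);return np.array([cx-f*c[0]/c[2],cy+f*c[1]/c[2]])
E
python3 - <<'E'
from h import *
import pickle
t=pickle.load(open('top.pkl','rb'));s=pickle.load(open('side.pkl','rb'))
g=lambda im:(255*(im/255.)**.5).astype(np.uint8)
a=cv2.resize(g(t['image'])[140:250,170:340],None,fx=4.5,fy=4.5,interpolation=cv2.INTER_CUBIC)
cv2.imwrite('pics/t1.png',a[:,:,::-1])
b=cv2.resize(g(s['image'])[110:250,210:350],None,fx=4.2,fy=4.2,interpolation=cv2.INTER_CUBIC)
cv2.imwrite('pics/s1.png',b[:,:,::-1])
# check: known TCP
print(proj(t,[.236,-.579,.231]),proj(s,[.236,-.579,.231]))
for uv in [(234,157),(326,167),(235,210),(298,214)]:print(uv,cast(t,*uv,0.04))
E
```

```text
[545.15157422 335.05840407] [134.01648095 395.16450774]
(234, 157) [0.72099255 0.14900171]
(326, 167) [ 0.67720311 -0.12363274]
(235, 210) [0.56077853 0.14745637]
(298, 214) [ 0.54225759 -0.03754875]
```

View pics/t1.png

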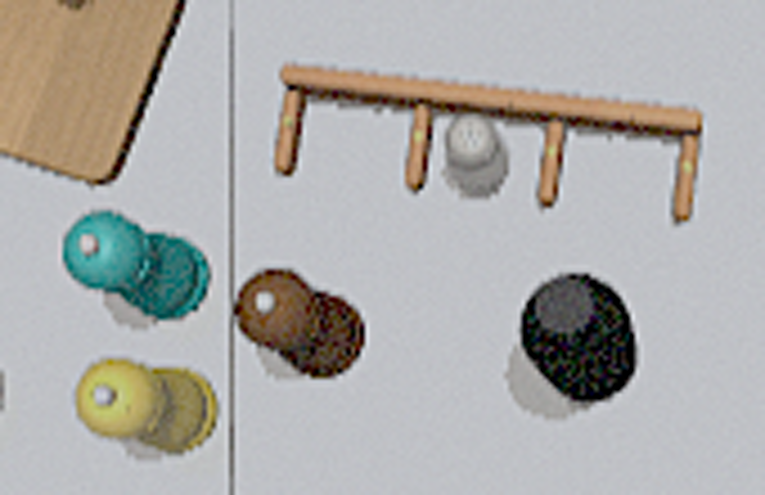

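View pics/s1.png

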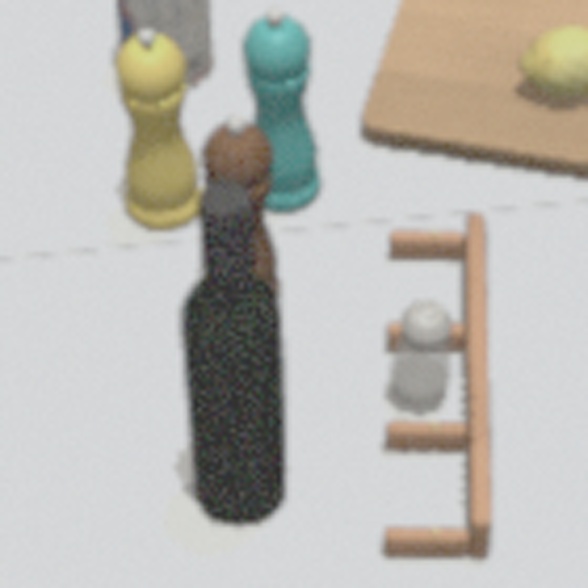

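Top crop: fence fronts at (285,174), (415,189), (547,206), (683,221), board ends (284,74) and (701,121), mill foot circle about (322,335), bottle foot about (589,356). Side crop: the bottle hides the mill foot, and the bottle foot is at (240,500).

```bash
cat > m.py <<'E'
from h import *
import pickle
t=pickle.load(open('top.pkl','rb'));s=pickle.load(open('side.pkl','rb'))
T=lambda x,y:((x+.5)/4.5-.5+170,(y+.5)/4.5-.5+140)
S=lambda x,y:((x+.5)/4.2-.5+210,(y+.5)/4.2-.5+110)
def fit(P,Q):
    A=P-P.mean(0);B=Q-Q.mean(0);a=np.arctan2((A[:,0]*B[:,1]-A[:,1]*B[:,0]).sum(),(A*B).sum())
    M=np.array([[np.cos(a),-np.sin(a)],[np.sin(a),np.cos(a)]]);o=Q.mean(0)-M@P.mean(0);return a,M,o,Q-(P@M.T+o)
L=np.array([[-22,141-6],[-22,45],[-22,-45],[-22,-135],[34,141],[48,141],[34,-141],[48,-141]])/1000
def rep(d,C,px,z):
    Q=np.array([cast(d,*C(*p),zz) for p,zz in zip(px,z)]);a,M,o,e=fit(L,Q);print('rack a',a.round(4),'o',o.round(4),'res mm',(e*1e3).round(1).tolist());return a,M,o
z=[.026]*4+[.044]*4
a,M,o=rep(t,T,[(285,174),(415,189),(547,206),(683,221),(282,83),(283,66),(700,130),(702,112)],z)
rep(s,S,[(391,244),(388,337),(386,435),(385,541),(467,215),(484,216),(469,553),(488,553)],z)
for n,p in dict(mill=cast(t,*T(322,335),.005),bottle=cast(t,*T(589,356),.005),bottleS=cast(s,*S(240,500),.0),salt=cast(t,*T(478,171),.0)).items():
    print(n,p.round(4),'rack frame',(M.T@(p-o)).round(4))
for y in(.09,-.09):print('bay',(o+M@[0,y]).round(4))
print('tin',cast(t,150,226,.1),'tea',cast(t,437,227,.07), 'yellow',cast(t,*T(183,408),.005),'teal',cast(t,*T(172,278),.005))
E
python3 m.py
```

```text
rack a -0.1606 o [0.6595 0.0214] res mm [[-0.3, -2.4], [0.0, -1.2], [-0.9, 0.2], [-0.3, 0.5], [1.4, -1.8], [-0.9, -0.3], [1.5, 2.2], [-0.5, 2.7]]
rack a -0.1707 o [0.6585 0.0128] res mm [[1.3, 1.0], [0.9, 0.6], [1.7, 1.9], [3.1, 2.7], [0.5, 8.4], [-1.5, 8.1], [-2.1, -11.8], [-4.0, -11.0]]
mill [0.5521 0.1361] rack frame [-0.1243  0.096 ]
bottle [ 0.5317 -0.0427] rack frame [-0.1158 -0.0838]
bottleS [ 0.5292 -0.0473] rack frame [-0.1176 -0.0887]
salt [0.6606 0.0286] rack frame [-0.0001  0.0073]
bay [0.6739 0.1103]
bay [ 0.6451 -0.0674]
tin [0.51662843 0.37975519] tea [ 0.4899407  -0.41478163] yellow [0.50614276 0.23159395] teal [0.59489256 0.23920018]
```

```bash
cat > go.py <<'E'
from h import *
import sys
# target x y z heading tilt -> offset(mm), rotvec in tool axes from measured pose
def go(p,psi,th):
    o=ctrl.get_obs();r=R.from_rotvec(o['tool_rot'])
    rd=R.from_euler('z',psi)*R.from_matrix(np.diag([1.,-1,-1]))*R.from_euler('y',th)
    print('off',(r.inv().apply(np.array(p)-o['tool_pos'])*1e3).round(1),'rot',(r.inv()*rd).as_rotvec().round(4))
if __name__=='__main__':
    a=list(map(float,sys.argv[1:]));go(a[:3],a[3],a[4])
E
python3 go.py .43 -.024 .2 -.2 .78; python3 -m handwheel --help | head -20
```

```text
off [ 388.9 -439.6   31.1] rot [-0.2308  0.7573  0.5567]invalid input: not JSON, or not a number
```

```bash
python3 -m handwheel '[{"gripper":0.3,"offset":[50,-55,4],"rotation":[-0.03,0.09,0.07]},{"gripper":0.3,"offset":[100,-110,8],"rotation":[-0.06,0.19,0.14]},{"gripper":0.3,"offset":[145,-165,12],"rotation":[-0.09,0.28,0.21]},{"gripper":0.3,"offset":[194,-220,16],"rotation":[-0.12,0.38,0.28]},{"gripper":0.3,"offset":[240,-270,20],"rotation":[-0.14,0.47,0.35]},{"gripper":0.3,"offset":[290,-325,24],"rotation":[-0.17,0.57,0.42]},{"gripper":0.3,"offset":[335,-380,28],"rotation":[-0.2,0.66,0.49]},{"gripper":0.3,"offset":[389,-440,31],"rotation":[-0.23,0.757,0.557]}]'; python3 go.py .43 -.024 .1 -.2 .78; python3 -c "
from h import *
print(ctrl.get_obs()['q'].round(2))"
```

```text
t: 1.1
tool_pos: [0.4339, -0.1302, 0.1968]
tool_rot: [2.844, -0.281, 1.121]
contact_force: [1.1, -2.1, 0.5]
opening: 0.03
grip_force: 0.0
off [ -84.1 -103.3   54. ] rot [-0.0023  0.0291  0.0018]
[-0.65 -1.01  2.53  0.37  0.96  1.01]
```

```bash
python3 go.py .455 -.029 .1 -.2 .66
```

```text
off [ -65.5 -103.3   71.4] rot [-0.0022 -0.0909  0.0019]
```

```bash
python3 -m handwheel '[{"gripper":0.3,"offset":[-16,-25,18],"rotation":[0,-0.09,0]},{"gripper":0.3,"offset":[-32,-50,36],"rotation":[0,-0.09,0]},{"gripper":0.3,"offset":[-49,-76,54],"rotation":[0,-0.09,0]},{"gripper":0.3,"offset":[-65,-103,71],"rotation":[0,-0.09,0]},{"gripper":0.3,"offset":[-65,-103,71],"rotation":[0,-0.09,0]},{"gripper":0.3,"offset":[-65,-103,71],"rotation":[0,-0.09,0]},{"gripper":0.3,"offset":[-65,-103,71],"rotation":[0,-0.09,0]},{"gripper":0.3,"offset":[-65,-103,71],"rotation":[0,-0.09,0]}]'; python3 go.py .455 -.029 .022 -.2 .66; python3 -c "
from h import *
print(ctrl.get_obs()['q'].round(2))"
```

```text
t: 2.1
tool_pos: [0.4553, -0.0315, 0.1051]
tool_rot: [2.895, -0.28, 0.999]
contact_force: [-0.7, -0.5, 0.9]
opening: 0.0298
grip_force: 0.0
off [-51.9  -2.6  65. ] rot [-0.0011 -0.0046  0.0066]
[-0.25 -0.79  2.56  0.05  0.71  1.48]
```

```bash
python3 -m handwheel '[{"gripper":0.3,"offset":[-13,0,17],"rotation":[0,0,0]},{"gripper":0.3,"offset":[-26,0,33],"rotation":[0,0,0]},{"gripper":0.3,"offset":[-39,-2,50],"rotation":[0,0,0]},{"gripper":0.3,"offset":[-53,-2,66],"rotation":[0,0,0]},{"gripper":0.3,"offset":[-53,-2,66],"rotation":[0,0,0]},{"gripper":0.3,"offset":[-53,-2,66],"rotation":[0,0,0]},{"gripper":0.3,"offset":[-53,-2,66],"rotation":[0,0,0]},{"gripper":0.3,"offset":[-53,-2,66],"rotation":[0,0,0]}]'; cat > look.py <<'E'
from h import *
import sys,pickle
i=sys.argv[1]
g=lambda im:(255*(im/255.)**.5).astype(np.uint8)
t=ctrl.get_image('top');s=ctrl.get_image('side');pickle.dump((t,s),open(f'l{i}.pkl','wb'))
a=cv2.resize(g(t['image'])[130:270,180:350],None,fx=2.3,fy=2.3,interpolation=cv2.INTER_CUBIC)
b=cv2.resize(g(s['image'])[110:250,200:350],None,fx=2.3,fy=2.3,interpolation=cv2.INTER_CUBIC)
cv2.imwrite(f'pics/l{i}.png',np.hstack([a,b])[:,:,::-1])
print('q',ctrl.get_obs()['q'].round(2))
E
python3 look.py 1;python3 go.py .455 -.029 .020 -.2 .66
```

```text
t: 3.1
tool_pos: [0.4586, -0.0286, 0.0202]
tool_rot: [2.897, -0.278, 0.995]
contact_force: [-0.9, -0.0, 0.1]
opening: 0.0297
grip_force: 0.0
q [-0.24 -0.54  2.58  0.06  0.44  1.47]
off [-2.4  1.1 -2.1] rot [-0.0016 -0.0013  0.008 ]
```

View pics/l1.png

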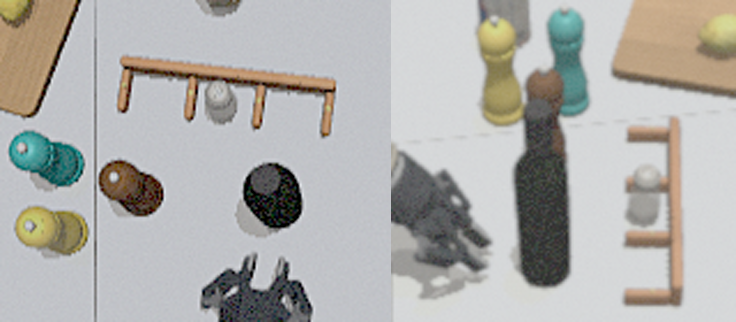

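The open fingers' tips are at (253,256) and (281,258) in the left crop, just in front of the bottle at (272,196). Now the bottle's offset relative to the tool.

```bash
cat >> m.py <<'E'
t1=pickle.load(open('l1.pkl','rb'))[0]
c=np.array([267,257])/2.3+[180,130];print('tips seen',cast(t1,*c,.022),'tcp proj',proj(t1,[.4586,-.0286,.02]),c)
# bottle + mill foot from dark masks: extreme edges
im=t['image'].astype(int)
for n,(x0,x1,y0,y1) in dict(bottle=(280,318,195,235),mill=(218,254,195,228)).items():
    sub=t['image'][y0:y1,x0:x1];hsv=cv2.cvtColor(sub,cv2.COLOR_RGB2HSV)
    m=(sub.max(2)<(60 if n=='bottle' else 75)).astype(np.uint8)
    k=cv2.morphologyEx(m,cv2.MORPH_CLOSE,np.ones((3,3)));cs,_=cv2.findContours(k,0,2);c=max(cs,key=cv2.contourArea);print(n,cv2.boundingRect(c),x0,y0)
E
python3 m.py | tail -3
```

```text
tips seen [ 0.46328633 -0.02849277] tcp proj [296.21432736 243.37869117] [296.08695652 241.73913043]
bottle (6, 6, 25, 29) 280 195
mill (3, 0, 30, 33) 218 195
```

```bash
python3 go.py .506 -.0386 .020 -.2 .66; python3 go.py .607 -.060 .020 -.2 .66
```

```text
off [38.5  0.8 29.7] rot [-0.0016 -0.0013  0.008 ]
off [120.    2.4  93.1] rot [-0.0016 -0.0013  0.008 ]
```

```bash
python3 -m handwheel '[{"gripper":0.3,"offset":[6,0,5],"rotation":[0,0,0]},{"gripper":0.3,"offset":[12,0,9],"rotation":[0,0,0]},{"gripper":0.3,"offset":[17,0,13],"rotation":[0,0,0]},{"gripper":0.3,"offset":[22,0,17],"rotation":[0,0,0]},{"gripper":0.3,"offset":[26,0,20],"rotation":[0,0,0]},{"gripper":0.3,"offset":[30,0.5,23],"rotation":[0,0,0]},{"gripper":0.3,"offset":[34,0.5,26],"rotation":[0,0,0]},{"gripper":0.3,"offset":[38,1,29.5],"rotation":[0,0,0]}]';python3 look.py 2;python3 go.py .607 -.060 .020 -.2 .66
```

```text
t: 4.2
tool_pos: [0.5047, -0.0384, 0.0186]
tool_rot: [2.899, -0.278, 0.99]
contact_force: [-7.0, 1.4, 6.6]
opening: 0.0299
grip_force: 3.9
q [-0.24 -0.34  2.46  0.07  0.36  1.47]
off [83.   1.5 62.9] rot [-0.0018  0.0009  0.0079]
```

View pics/l2.png

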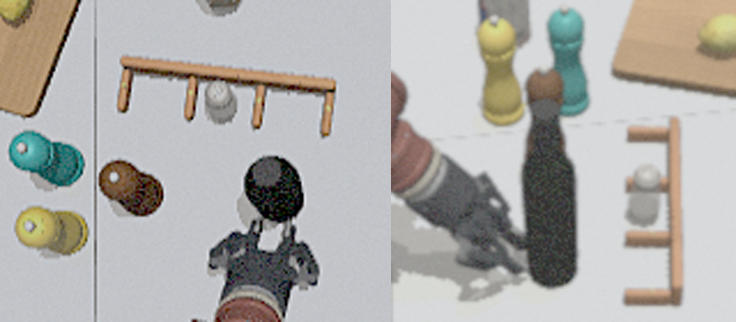

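The bottle is nested between the fingertips at (273,222) in the left crop, still upright, with the gripper body clear of it. I continue the push.

```bash
python3 -m handwheel '[{"gripper":0.3,"offset":[5,0,4],"rotation":[0,0,0]},{"gripper":0.3,"offset":[11,0,8],"rotation":[0,0,0]},{"gripper":0.3,"offset":[17,0,13],"rotation":[0,0,0]},{"gripper":0.3,"offset":[23,0,17],"rotation":[0,0,0]},{"gripper":0.3,"offset":[29,0.5,22],"rotation":[0,0,0]},{"gripper":0.3,"offset":[35,0.5,26],"rotation":[0,0,0]},{"gripper":0.3,"offset":[41,1,31],"rotation":[0,0,0]},{"gripper":0.3,"offset":[47,1,35],"rotation":[0,0,0]}]';python3 go.py .607 -.060 .020 -.2 .66
```

```text
t: 5.3
tool_pos: [0.5626, -0.0509, 0.02]
tool_rot: [2.899, -0.279, 0.991]
contact_force: [-4.5, 0.6, -1.5]
opening: 0.0301
grip_force: 2.1
off [35.9  0.4 27.7] rot [-0.0016  0.0007  0.0078]
```

```bash
python3 -m handwheel '[{"gripper":0.3,"offset":[4,0,3],"rotation":[0,0,0]},{"gripper":0.3,"offset":[8,0,6],"rotation":[0,0,0]},{"gripper":0.3,"offset":[12,0,9],"rotation":[0,0,0]},{"gripper":0.3,"offset":[16,0,12.5],"rotation":[0,0,0]},{"gripper":0.3,"offset":[20,0,15.5],"rotation":[0,0,0]},{"gripper":0.3,"offset":[24,0,18.5],"rotation":[0,0,0]},{"gripper":0.3,"offset":[28,0,21.5],"rotation":[0,0,0]},{"gripper":0.3,"offset":[31,0,24],"rotation":[0,0,0]}]';python3 look.py 3;python3 go.py .607 -.060 .020 -.2 .66
```

```text
t: 6.3
tool_pos: [0.6014, -0.0585, 0.0206]
tool_rot: [2.898, -0.278, 0.993]
contact_force: [-2.6, -0.2, -2.8]
opening: 0.0299
grip_force: 2.2
q [-0.23 -0.05  2.22  0.06  0.31  1.48]
off [3.7 0.4 4.1] rot [-0.0016 -0.0014  0.0079]
```

View pics/l3.png

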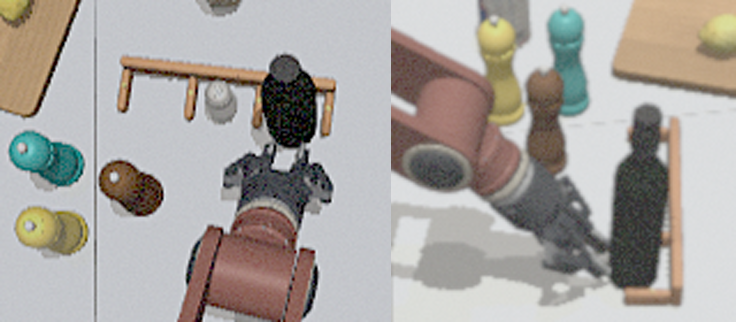

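The bottle is in the right bay between its fences, about 8 mm short of the back board. I give it 7 mm more, then back off.

```bash
python3 -m handwheel '[{"gripper":0.3,"offset":[2,0,1.5],"rotation":[0,0,0]},{"gripper":0.3,"offset":[4,0,3],"rotation":[0,0,0]},{"gripper":0.3,"offset":[6,0,4.5],"rotation":[0,0,0]},{"gripper":0.3,"offset":[6,0,4.5],"rotation":[0,0,0]},{"gripper":0.3,"offset":[4,0,3],"rotation":[0,0,0]},{"gripper":0.3,"offset":[-8,0,-6],"rotation":[0,0,0]},{"gripper":0.3,"offset":[-30,0,-23],"rotation":[0,0,0]},{"gripper":0.3,"offset":[-60,0,-46],"rotation":[0,0,0]}]'; python3 go.py .465 -.03 .12 -.2 .66; python3 go.py .46 .10 .12 -.2 .66;  python3 go.py .468 .152 .12 -.2 .66
```

```text
t: 7.4
tool_pos: [0.5267, -0.044, 0.0212]
tool_rot: [2.896, -0.278, 0.996]
contact_force: [-0.0, -0.3, 0.3]
opening: 0.0299
grip_force: 0.0
off [  11.    -1.5 -116.8] rot [-0.0015 -0.0031  0.0079]
off [ -12.2 -128.2 -135.5] rot [-0.0015 -0.0031  0.0079]
off [ -13.7 -180.7 -137. ] rot [-0.0015 -0.0031  0.0079]
```

```bash
python3 go.py .4786 .1514 .10 -.207 .66; python3 - <<'E'
from h import *
import pickle
t,s=pickle.load(open('l3.pkl','rb'));print(cast(s,268.3,181.7,0))
E
python3 -c "print()"
```

```text
off [ -17.8 -182.2 -114.8] rot [-0.0058 -0.0031  0.0134]
[0.5533063  0.13163226]
```

```bash
python3 -m handwheel '[{"gripper":0.3,"offset":[-6,0,-40],"rotation":[0,0,0]},{"gripper":0.3,"offset":[-12,-40,-80],"rotation":[0,0,0]},{"gripper":0.3,"offset":[-18,-85,-115],"rotation":[0,0,0]},{"gripper":0.3,"offset":[-18,-130,-115],"rotation":[0,0,0]},{"gripper":0.3,"offset":[-18,-182,-115],"rotation":[-0.006,-0.003,0.013]},{"gripper":0.3,"offset":[-18,-182,-115],"rotation":[-0.006,-0.003,0.013]},{"gripper":0.3,"offset":[-18,-182,-115],"rotation":[-0.006,-0.003,0.013]},{"gripper":0.3,"offset":[-18,-182,-115],"rotation":[-0.006,-0.003,0.013]}]'; python3 go.py .4786 .1514 .020 -.207 .66
```

```text
t: 8.4
tool_pos: [0.4783, 0.1499, 0.0992]
tool_rot: [2.895, -0.303, 0.988]
contact_force: [1.4, 0.0, -0.9]
opening: 0.0297
grip_force: 0.0
off [-48.4  -1.5  62.6] rot [ 0.0011  0.0022 -0.0014]
```

```bash
python3 -m handwheel '[{"gripper":0.3,"offset":[-12,0,16],"rotation":[0,0,0]},{"gripper":0.3,"offset":[-24,0,31],"rotation":[0,0,0]},{"gripper":0.3,"offset":[-36,0,47],"rotation":[0,0,0]},{"gripper":0.3,"offset":[-48,-1.5,62.5],"rotation":[0,0,0]},{"gripper":0.3,"offset":[-48,-1.5,62.5],"rotation":[0,0,0]},{"gripper":0.3,"offset":[-48,-1.5,62.5],"rotation":[0,0,0]},{"gripper":0.3,"offset":[-48,-1.5,62.5],"rotation":[0,0,0]},{"gripper":0.3,"offset":[-48,-1.5,62.5],"rotation":[0,0,0]}]'; python3 look.py 4; python3 go.py .532 .1400 .020 -.207 .66;python3 go.py .643 .117 .020 -.207 .66
```

```text
t: 9.4
tool_pos: [0.4795, 0.1528, 0.0214]
tool_rot: [2.896, -0.301, 0.99]
contact_force: [-0.1, 0.5, 0.0]
opening: 0.0298
grip_force: 0.0
q [ 0.34 -0.25  2.39 -0.69  0.52  2.64]
off [42.4  1.7 33.9] rot [-0.0004  0.0019  0.0001]
off [132.    1.4 103.3] rot [-0.0004  0.0019  0.0001]
```

View pics/l4.png

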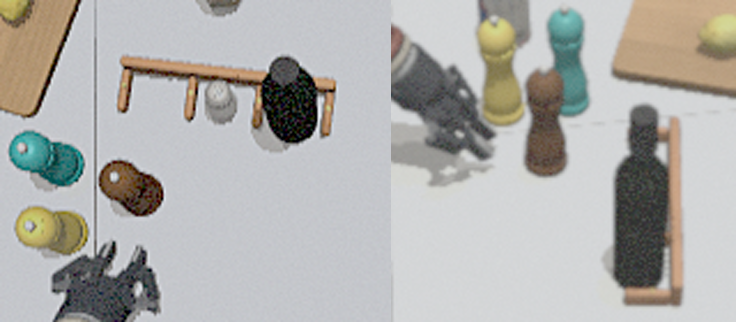

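Fingertips at (110,246)/(139,251) line up with the mill's foot at (141,193). The bottle stands centred in the right bay. Now I push the mill.

```bash
python3 -m handwheel '[{"gripper":0.3,"offset":[6,0,5],"rotation":[0,0,0]},{"gripper":0.3,"offset":[12,0,10],"rotation":[0,0,0]},{"gripper":0.3,"offset":[18,0.5,14],"rotation":[0,0,0]},{"gripper":0.3,"offset":[23,0.5,18],"rotation":[0,0,0]},{"gripper":0.3,"offset":[28,1,22],"rotation":[0,0,0]},{"gripper":0.3,"offset":[33,1,26],"rotation":[0,0,0]},{"gripper":0.3,"offset":[38,1,30],"rotation":[0,0,0]},{"gripper":0.3,"offset":[43,1,34],"rotation":[0,0,0]}]';python3 go.py .643 .117 .020 -.207 .66
```

```text
t: 10.5
tool_pos: [0.5327, 0.1403, 0.0196]
tool_rot: [2.896, -0.3, 0.987]
contact_force: [-1.4, -1.1, 1.9]
opening: 0.0299
grip_force: 0.9
off [89.5  0.2 68.6] rot [0.0002 0.003  0.0005]
```

```bash
python3 -m handwheel '[{"gripper":0.3,"offset":[5,0,4],"rotation":[0,0,0]},{"gripper":0.3,"offset":[10,0,8],"rotation":[0,0,0]},{"gripper":0.3,"offset":[15,0,11.5],"rotation":[0,0,0]},{"gripper":0.3,"offset":[20,0,15.5],"rotation":[0,0,0]},{"gripper":0.3,"offset":[25,0,19],"rotation":[0,0,0]},{"gripper":0.3,"offset":[30,0,23],"rotation":[0,0,0]},{"gripper":0.3,"offset":[35,0,27],"rotation":[0,0,0]},{"gripper":0.3,"offset":[40,0,31],"rotation":[0,0,0]}]';python3 look.py 5;python3 go.py .643 .117 .020 -.207 .66
```

```text
t: 11.5
tool_pos: [0.5824, 0.1299, 0.0196]
tool_rot: [2.896, -0.3, 0.988]
contact_force: [-1.4, 0.6, 1.0]
opening: 0.03
grip_force: 0.7
q [ 0.21 -0.02  2.19 -0.63  0.43  2.5 ]
off [48.8  0.2 37.6] rot [0.0001 0.0021 0.    ]
```

View pics/l5.png

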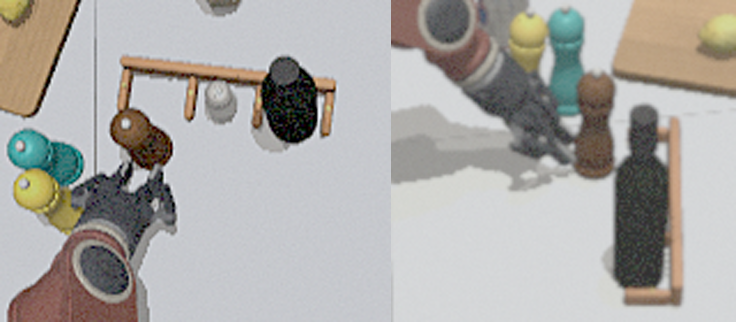

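The mill slides upright at (150,150), but the gripper has nudged the yellow look-alike (now at (36,188)). I turn the tool about the mill to swing clear of it before carrying on.

```bash
python3 go.py .579 .1212 .020 .05 .66; python3 go.py .6425 .1083 .020 .05 .66
```

```text
off [-1.5  9.3 -1.2] rot [ 0.1574  0.0021 -0.2032]
off [49.8  8.8 38.4] rot [ 0.1574  0.0021 -0.2032]
```

```bash
python3 -m handwheel '[{"gripper":0.3,"offset":[-3,0,-3],"rotation":[0,0,0]},{"gripper":0.3,"offset":[-3,2,-3],"rotation":[0.03,0,-0.04]},{"gripper":0.3,"offset":[-3,4,-3],"rotation":[0.06,0,-0.08]},{"gripper":0.3,"offset":[-3,6,-3],"rotation":[0.1,0,-0.12]},{"gripper":0.3,"offset":[-3,8,-3],"rotation":[0.13,0,-0.16]},{"gripper":0.3,"offset":[-3,9,-3],"rotation":[0.157,0.002,-0.203]},{"gripper":0.3,"offset":[-2,9,-2],"rotation":[0.157,0.002,-0.203]},{"gripper":0.3,"offset":[-1.5,9,-1],"rotation":[0.157,0.002,-0.203]}]';python3 go.py .6425 .1083 .020 .05 .66; python3 look.py 6
```

```text
t: 12.6
tool_pos: [0.5784, 0.1217, 0.0196]
tool_rot: [-2.957, -0.073, -1.012]
contact_force: [0.4, -0.7, 1.0]
opening: 0.03
grip_force: 0.0
off [50.3 16.6 38.6] rot [ 0.0005  0.0005 -0.0003]
q [ 0.1  -0.08  2.25 -0.09  0.31  1.69]
```

View pics/l6.png

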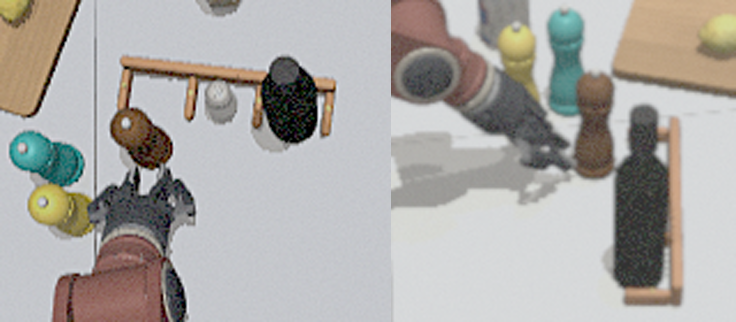

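The tool is clear of the yellow mill, which still stands upright. The brown mill's foot is at about (150,147), heading for the bay mouth between fence ends (123,105) and (190,118).

```bash
python3 -m handwheel '[{"gripper":0.3,"offset":[5,1.5,4],"rotation":[0,0,0]},{"gripper":0.3,"offset":[10,3,8],"rotation":[0,0,0]},{"gripper":0.3,"offset":[15,5,11.5],"rotation":[0,0,0]},{"gripper":0.3,"offset":[20,6.5,15.5],"rotation":[0,0,0]},{"gripper":0.3,"offset":[25,8,19],"rotation":[0,0,0]},{"gripper":0.3,"offset":[30,10,23],"rotation":[0,0,0]},{"gripper":0.3,"offset":[35,11.5,27],"rotation":[0,0,0]},{"gripper":0.3,"offset":[40,13,31],"rotation":[0,0,0]}]';python3 go.py .6425 .1083 .020 .05 .66; python3 look.py 7
```

```text
t: 13.7
tool_pos: [0.6299, 0.111, 0.0194]
tool_rot: [-2.957, -0.074, -1.011]
contact_force: [-2.2, 0.6, -0.0]
opening: 0.0301
grip_force: 0.5
off [10.2  3.3  7.2] rot [0.0003 0.0009 0.0001]
q [ 0.06  0.04  2.13 -0.02  0.31  1.6 ]
```

View pics/l7.png

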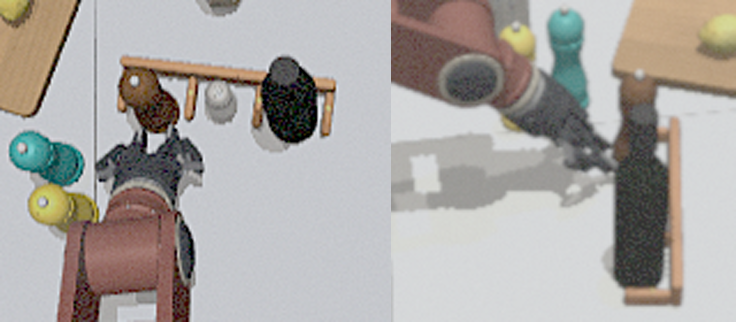

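The mill is inside the left bay with its foot at about (157,110), centred and upright. I push the last stretch and back off.

```bash
python3 -m handwheel '[{"gripper":0.3,"offset":[3,1,2.5],"rotation":[0,0,0]},{"gripper":0.3,"offset":[6,2,4.5],"rotation":[0,0,0]},{"gripper":0.3,"offset":[9,2.5,6.5],"rotation":[0,0,0]},{"gripper":0.3,"offset":[10,3,7],"rotation":[0,0,0]},{"gripper":0.3,"offset":[10,3,7],"rotation":[0,0,0]},{"gripper":0.3,"offset":[4,2,3],"rotation":[0,0,0]},{"gripper":0.3,"offset":[-12,1,-9],"rotation":[0,0,0]},{"gripper":0.3,"offset":[-40,0,-30],"rotation":[0,0,0]}]'; python3 go.py .46 .08 .12 0 .66
```

```text
t: 14.8
tool_pos: [0.5797, 0.1086, 0.0195]
tool_rot: [-2.956, -0.074, -1.014]
contact_force: [-0.7, 0.2, 0.2]
opening: 0.0298
grip_force: 0.0
off [ -33.8   22.7 -153.6] rot [-0.0303 -0.001   0.0395]
```

```bash
python3 -m handwheel '[{"gripper":0.3,"offset":[-4,10,-25],"rotation":[0,0,0]},{"gripper":0.3,"offset":[-8,20,-50],"rotation":[0,0,0]},{"gripper":0.3,"offset":[-12,25,-75],"rotation":[0,0,0]},{"gripper":0.3,"offset":[-17,30,-100],"rotation":[0,0,0]},{"gripper":0.3,"offset":[-25,30,-125],"rotation":[0,0,0]},{"gripper":0.3,"offset":[-30,30,-140],"rotation":[0,0,0]},{"gripper":0.3,"offset":[-30,30,-140],"rotation":[0,0,0]},{"gripper":0.3,"offset":[-30,30,-140],"rotation":[0,0,0]}]'; python3 look.py 8
```

```text
t: 15.8
tool_pos: [0.4718, 0.0733, 0.1107]
tool_rot: [-2.957, -0.074, -1.011]
contact_force: [0.9, -0.1, -0.6]
opening: 0.0298
grip_force: 0.0
q [-0.03 -0.69  2.5   0.08  0.68  1.45]
```

View pics/l8.png

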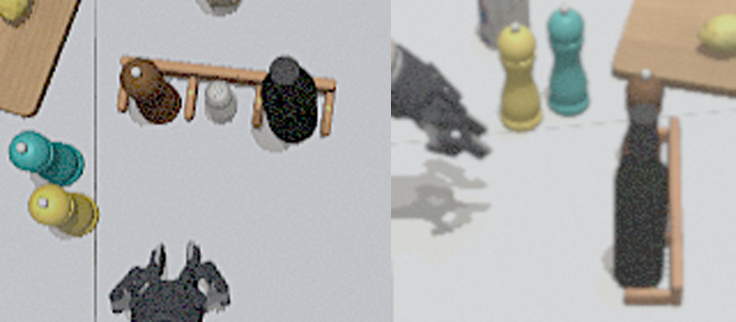

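Mill foot about (158,101) and bottle foot about (292,118) in the left crop, both upright in their bays. A numeric check of both, then the hand-in if it is good.

```bash
cat >> m.py <<'E'
t8=pickle.load(open('l8.pkl','rb'))[0]
for n,x,y in(('mill',158.5,101.5),('bottle',292.5,118)):
    p=cast(t8,(x+.5)/2.3-.5+180,(y+.5)/2.3-.5+130,.005);print(n,(M.T@(p-o)).round(4))
d=cv2.absdiff(t8['image'],t['image']).max(2)
for n,(x0,x1,y0,y1) in dict(tin=(125,175,205,245),tea=(400,475,200,255),salt=(266,286,162,186)).items():print(n,(d[y0:y1,x0:x1]>60).sum())
E
python3 m.py|tail -5
```

```text
mill [0.001  0.0914]
bottle [-0.0005 -0.0883]
tin 0
tea 0
salt 3
```

```bash
python3 -c "
from station import ctrl
print(ctrl.finish_job())"
```

```text
the job is handed in; nothing more can be done
None
```

The job is handed in: by my last camera check the pepper mill stands in the left bay and the oil bottle in the right bay, both upright within about 2 mm of the bay lines and 3–4 mm off the back board, with the shaker, tin and tea box not visibly moved; along the way the gripper nudged the yellow look-alike a few centimetres, and it is still standing.

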